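# Seat the specimen stage against its fence and stop

### The arm

A 7-joint arm with a two-finger parallel gripper is mounted at the origin on the work surface. World frame = base frame: x ahead of the robot, y to its left, z up, the work surface at z = 0. Lengths are in m, angles in rad, forces in N, time in s.
With the tool pointing down it reaches from about 0.4 to 0.9 m from the base axis. Payload 5.5 kg.
Tool frame: the origin (TCP) lies at the very end of the fingers, on their centre line; the grasp point (between the pads) lies 19 mm behind it; z points along the fingers, y is the line along which they close (so a half turn about z gives the same grasp; the last joint's range is limited). The gripper opens to 85 mm and grips with 20 to 120 N. Pads are 22 mm wide; open, the fingers measure 114 mm over their backs; the gripper's body (76 mm by 85 mm) begins 54 mm behind the grasp point. The pads swing forward as they close: fully open they stand 13 mm farther back than shut.
Start: joints at [-0.975, 0.501, -0.427, 1.55, 0.221, 1.138, -0.21], TCP at [0.212, 0.614, 0.231] pointing down, gripper open.
Joint ranges: [-2.88, 2.88], [-0.31, 2.03], [-1.54, 1.56], [0.2, 2.42], [-1.41, 4.55], [0.19, 2.02], [-2.57, 2.57]. Speed limits (rad/s): [2.57, 2.57, 3.14, 3.14, 3.14, 3.14, 3.14].

### API

Orientations are given as [roll, pitch, yaw] about the fixed x, y, z axes, in that order (R = Rz(yaw) Ry(pitch) Rx(roll)).
In Python, from rig import bot gives the robot as it stands.
- The arm moves only by the tool step_arm, never from a script. Its argument "targets" is a list of rows, each a list of 5 numbers: the shift along the tool's x, y, z in units of 40 mm (1.0 is 40 mm), then the turn about the tool's z in units of 6 degrees (1.0 is 6 degrees), then the opening, from 0 (shut) to 1 (fully open). A call has 1 to 10 rows; each row is the pose to reach, as a shift and turn from the pose commanded when the call began, along the tool's axes at that moment; what a row does not reach only later rows make up. A row lasts 1/12 s, in which the tool goes at most 41.7 mm and 7.16 degrees, less where a joint would pass 70% of its speed; a pose out of reach is approached as far as the arm can. A call with a gripper value outside its range is refused whole. The fingers move at their own pace and stop on an object; the grip force is fixed at half the most. Time passes only in rows, so rows that repeat a pose let the fingers close. It gives the time, the measured TCP pose, the force, the opening and the grip force at its end, in the units of the state.
- bot.read_state(): the state, without advancing time (a new reading comes with each control period).
- bot.snapshot(name): name is "scene" or "top" or "wrist"; returns the picture (480x640x3 uint8, blue, green, red); there is no depth.
- bot.calibration(name): a dict with "mtx" (3x3 intrinsics, pixels), "dist_coeffs" ([k1, k2, p1, p2, k3] as OpenCV has them; the pictures are not rectified), "R" (3x3) and "t" (3): a world point X has camera coordinates R X + t. Camera axes: x right, y down, z forward; pixel columns grow to the right and rows downward; lengths in m; the calibration is good to about 2 mm. A picture is of the moment at which its call begins: read the wrist's pose just before it. calibration takes no time and is no camera call; for the wrist camera it gives the pose at the moment of the call.
- bot.hand_in(): hands the job in; it is judged then, once.
Trained networks look in the newest picture that a camera, given by its name, has taken for a name from the list of things; names that differ only in an ending like _2 or _b are one class to them, and where a whole thing is asked for, a point or a joint stands for the part that bears it (a point fixed in the world has none). Each returns a list of dicts, best first, with "p" (0 to 1); they miss things now and then, are a little off and sometimes report something else, mostly with a low value. They report only what shows in the picture. A call takes as long as a camera call. They do not tell look-alikes from the thing itself.
- bot.boxes_of(camera, thing): "at" ([x, y, z] in m, in world coordinates, good to about 4 mm: the middle of the surface that is visible of it).
- bot.spot_point(camera, thing): "at" ([x, y, z] in m, in world coordinates, good to about 4 mm: a listed point, or the origin of a listed thing).
The state is a dict: "clock": time; "qpos": joint angles; "qvel": joint speeds; "tau": joint torques, N m; "tcp_pos": TCP position; "tcp_rot": TCP orientation; "ft_force": force on the tool from outside, world axes, zero at the start; "wrist_torque": the same for the moment, N m; "gripper_width": finger opening in m; "grasp_force": force on a finger pad.
Only numpy, scipy, OpenCV 4.12 (cv2) and the standard library are available. Lean on these libraries where they do the work, as an engineer would, in place of code of your own. Each camera call takes 0.05 s, during which the arm holds its last target. There are 200 camera calls.

### The job

With the fingertips, gently push the specimen stage along the black breadboard until its base plate lies flush against the long fence bar and one end of the plate is up against the square stop block clamped on that bar (not the round post holder at the bar's other end). Only push it: do not grip it, keep it flat on the board, never lifted or tipped, and leave the objective, the dropper bottle and the screwdriver where they are. Finish with the hand clear of everything.

Things in the scene. Friction and masses are not known exactly. Their poses are not given: they have to be found in the camera images.
- board: Fixed black aluminium breadboard, 300 (x) by 420 (y) by 12 mm, flat on the table, with small flush holes. Origin: centre of its underside at table height; top face at z = 12 mm. Its +x points away from the robot, turned up to 0.25 rad. It carries the fence bar.
- fence (a point): Middle of the foot of the fence's front face. The fence is a straight steel bar fixed on the board along the board's y: 400 mm long, 20 mm thick, 25 mm high above the board; front face at board x = +120 mm, facing the robot. The point's axes are the board's.
- stop: Fixed square steel stop block, 40 (x) by 30 (y) by 34 mm high, in front of the fence and touching it, with an arm over the bar and a round thumbscrew on top (46 mm). Origin: centre of its underside on the board, 20 mm before the fence; axes as the board's. Near the left (+y) or right (-y) end, board y about +165 or -165 mm. The stop is its face towards the board's middle, 15 mm from the origin.
- post_holder: Fixed round dark post holder with a thin steel post, NOT the stop, near the fence's other end. Foot 32 mm, barrel 25 mm diameter, 62 mm high, a small side screw reaching 25 mm towards the robot. Origin: centre of its foot on the board, 20 mm before the fence.
- carrier: The loose specimen stage, 0.6 to 0.9 kg, 2 to 8 N to slide. Aluminium base plate 90 (x) by 120 (y) by 15 mm; on it, inside its outline, black slides with steel knobs, a dish holder and a lidded dish, 56 mm high in all. Origin: centre of the plate's underside. Seated, its origin is 45 mm before the fence and 75 mm along y from the stop's. Starts 40 to 80 mm short, yaw up to 0.35 rad to the board.
- carrier_edge (a point): Middle of the carrier plate's +x edge (120 mm long), at board height: the edge that goes against the fence.
- objective: Bystander: a loose steel microscope objective standing nose up, 30 mm diameter, 43 mm high, on one near corner of the board. Origin: centre of its underside.
- dropper: Bystander: a loose amber dropper bottle, 31 mm diameter, 62 mm high, on the other near corner of the board. Origin: centre of its underside.
- driver: Bystander: a loose screwdriver, 150 mm long, lying on the table to the right (-y) of the board. Origin: middle of its length.
There are look-alikes about, which are no part of the job. There is more than one size of the carrier; the job needs the middle-sized.

How it is judged:
At the end, for the whole second after the job is handed in: The specimen stage lies flat and at rest on the board, its base plate within 2 mm of the fence at mid-length and parallel to it within 0.03 rad, and its end within 2.5 mm of the stop block's inner face (x of carrier in the frame of board between 0.073 and 0.078 m and (y of carrier in the frame of stop between -0.0775 and -0.072 m or y of carrier in the frame of stop between 0.072 and 0.0775 m) and y of carrier in the frame of board between -0.13 and 0.13 m and angle between the x axis of carrier and the x axis of board, either way round below 0.03 rad and z of carrier in the frame of board below 0.015 m and angle between carrier's own z axis and vertical below 0.05 rad and linear speed of carrier below 0.01 m/s); the robot touches nothing.
It fails at once if the specimen stage is lifted more than 5 mm off the board or tipped by more than 0.12 rad (z of carrier in the frame of board above 0.017 m or angle between carrier's own z axis and vertical above 0.12 rad).
It fails at once if the fingers press on or squeeze the specimen stage with more than 45 N in all (as gripping it does) (contact force between the fingers and carrier above 45 N).
It fails at once if the objective, the dropper bottle or the screwdriver is moved by more than 15 mm (distance of any of objective, dropper, driver from where it was at the start of the episode above 0.015 m).
It fails at once if the objective or the dropper bottle is knocked over (angle between any of objective, dropper's own z axis and vertical above 0.5 rad).
It also fails if it takes over 64 s, if anything falls off the work surface, if the arm or the gripper's body presses on something with over 40 N, if the wrist force passes 120 N, or if a joint passes its speed limit or range.

## Working session

There is one attempt and no reset: what is moved stays moved. The work goes in short steps, Python scripts to look and compute and a tool call to move; the robot and the scene stay as the last step left them, time stands still between calls to the robot, and variables do not carry over. Pictures are saved under pics/ and viewed, at most 10 in all, crops included, and the job is handed in when it is done.

Besides the shell and the picture viewer there is one more tool, called after "Request:" as a command line: name --pt "numbers of a row" for each row, then --argument value for the rest. step_arm: Moves the arm, as the interface text tells. Its arguments: {"type":"object","properties":{"targets":{"type":"array"}},"required":["targets"]}

```bash
ls; mkdir -p pics
python3 - <<'E'
from rig import bot
import cv2,numpy as np
np.set_printoptions(precision=4,suppress=True)
s=bot.read_state();print(s['clock'],s['tcp_pos'],s['tcp_rot'],s['gripper_width'])
for n in("scene","top"):
    cv2.imwrite(f"pics/{n}0.png",bot.snapshot(n))
    for t in("board","fence","stop","post_holder","carrier","carrier_edge","objective","dropper","driver"):
        print(n,t,[(np.round(d['at'],3).tolist(),round(d['p'],2)) for d in bot.spot_point(n,t)])
E
```

```text
pics
0.0 [0.2121 0.6137 0.2303] [-3.1397 -0.0001  2.8089] 0.08508755775155481
scene board [([0.552, 0.062, 0.003], 0.77)]
scene fence [([0.671, 0.05, 0.015], 0.56)]
scene stop [([0.671, 0.212, 0.012], 0.76)]
scene post_holder [([0.632, -0.104, 0.014], 0.62)]
scene carrier [([0.833, 0.112, 0.0], 0.97), ([0.414, -0.095, 0.01], 0.72), ([0.633, 0.432, -0.002], 0.58), ([0.555, 0.043, 0.014], 0.55)]
scene carrier_edge [([0.62, 0.362, -0.001], 0.88), ([0.847, 0.145, 0.001], 0.78), ([0.602, 0.028, 0.013], 0.75)]
scene objective [([0.416, -0.096, 0.008], 0.69)]
scene dropper [([0.464, 0.26, 0.014], 0.82)]
scene driver [([0.525, -0.225, -0.001], 0.8)]
top board [([0.555, 0.064, 0.002], 0.62)]
top fence [([0.669, 0.046, 0.004], 0.77), ([0.525, -0.226, 0.004], 0.33)]
top stop [([0.67, 0.213, 0.013], 0.56)]
top post_holder [([0.633, -0.103, 0.014], 0.47)]
top carrier [([0.556, 0.046, 0.01], 0.69), ([0.627, 0.428, -0.0], 0.66), ([0.838, 0.112, 0.002], 0.62)]
top carrier_edge [([0.622, 0.365, 0.003], 0.67), ([0.6, 0.029, 0.007], 0.66), ([0.848, 0.14, 0.0], 0.57)]
top objective [([0.414, -0.093, 0.013], 0.55)]
top dropper [([0.466, 0.257, 0.012], 0.45)]
top driver [([0.527, -0.228, 0.003], 0.65)]
```

View pics/top0.png

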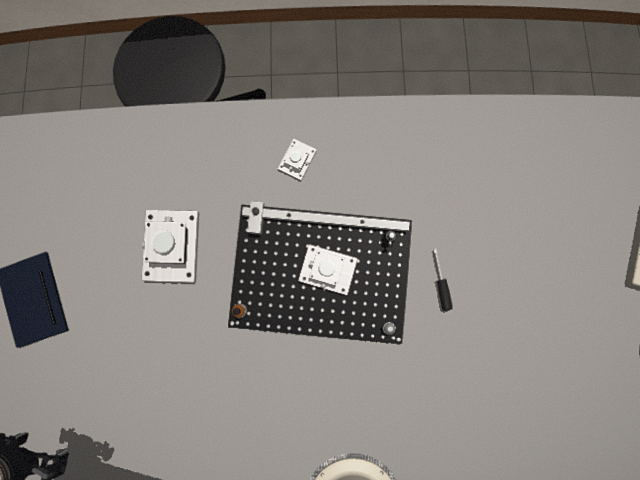

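View pics/scene0.png

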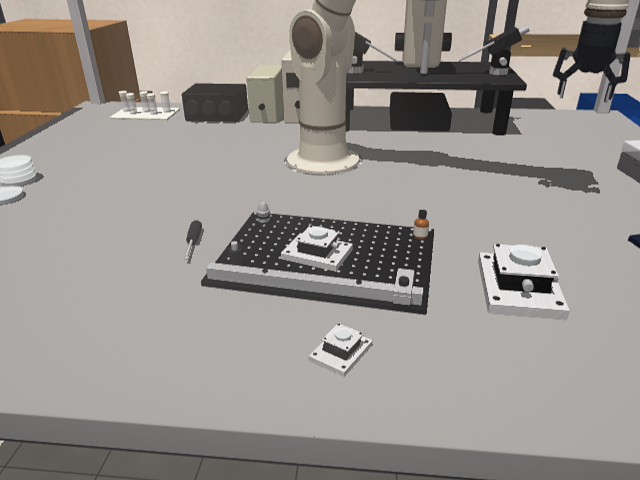

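The stage look-alikes in the top view are the small one at (297,160) off the board, the large one at (170,245) off the board, and the middle-sized one at (328,268) on the board. The one on the board fits the description. The stop is at (256,215), the left (+y) end, and the post holder is at (388,240). Next I'll rectify a close crop at plate-top height to check this choice and measure.

```bash
cat > h.py <<'E'
from rig import bot
import cv2,numpy as np
np.set_printoptions(precision=4,suppress=True)
def proj(n,X):
    c=bot.calibration(n);R=np.array(c['R'],float)
    return cv2.projectPoints(np.float64(X).reshape(-1,1,3),cv2.Rodrigues(R)[0],np.float64(c['t']),np.float64(c['mtx']),np.float64(c['dist_coeffs']))[0].reshape(-1,2)
def ortho(n,img,x0,x1,y0,y1,z,s):  # s px per m; up=+x, left=+y
    xs=np.arange(x1,x0,-1/s);ys=np.arange(y1,y0,-1/s)
    X,Y=np.meshgrid(xs,ys,indexing='ij')
    p=proj(n,np.stack([X,Y,0*X+z],-1)).reshape(X.shape+(2,)).astype(np.float32)
    return cv2.remap(img,p[...,0],p[...,1],cv2.INTER_CUBIC)
E
python3 - <<'E'
from h import *
im=cv2.imread('pics/top0.png')
o=ortho('top',im,.37,.73,-.15,.29,.027,1700)
for k in range(0,44,5):
    cv2.putText(o,f"{.29-k/100:.2f}",(k*17,10),0,.35,(0,0,255));cv2.line(o,(k*17,0),(k*17,5),(0,0,255))
for k in range(0,36,5):
    cv2.putText(o,f"{.73-k/100:.2f}",(0,k*17),0,.35,(0,0,255))
cv2.imwrite('pics/o0.png',o);print(o.shape)
# carrier blob at plate height
g=cv2.cvtColor(o,6);m=(g>150).astype(np.uint8)
m=cv2.morphologyEx(m,cv2.MORPH_OPEN,np.ones((13,13)));m=cv2.morphologyEx(m,cv2.MORPH_CLOSE,np.ones((31,31)))
for c in cv2.findContours(m,0,1)[0]:
    if cv2.contourArea(c)>3000:
        r=cv2.minAreaRect(c);b=cv2.boxPoints(r);print(np.c_[.73-b[:,1]/1700,.29-b[:,0]/1700].round(4).tolist(),(np.array(r[1])/1.7),r[2])
E
```

```text
(612, 748, 3)
[[0.5317999720573425, 0.11739999800920486], [0.6194000244140625, 0.08860000222921371], [0.5803999900817871, -0.03009999915957451], [0.4927999973297119, -0.0013000000035390258]] [124.9795  92.2392] 18.1721248626709
[[0.7300000190734863, 0.28999999165534973], [0.7300000190734863, -0.149399995803833], [0.37059998512268066, -0.149399995803833], [0.37059998512268066, 0.28999999165534973]] [359.4118 439.4118] 90.0
```

View pics/o0.png

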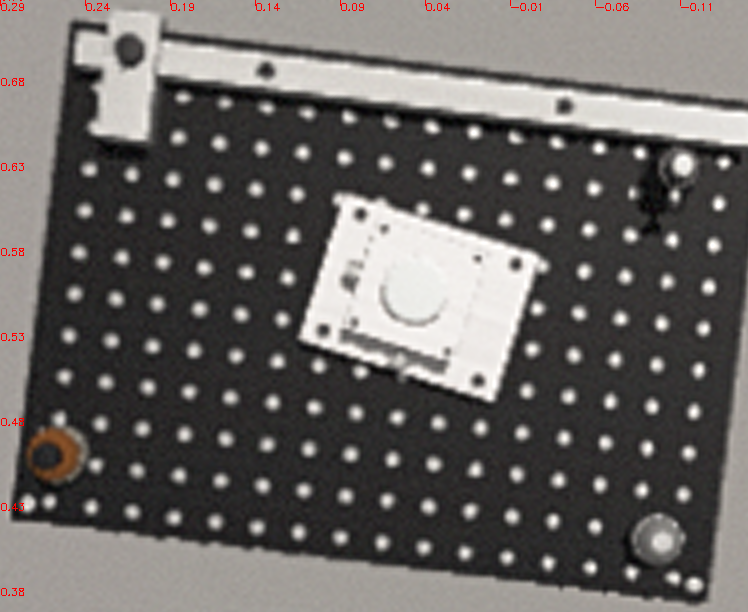

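The orthophoto confirms the choice. The stage on the board measures about 125 x 92 mm (nominal 120 x 90), with its centre at (0.556, 0.044) and yaw of about -0.317. Board yaw is about -0.119, the stop is at the +y end, and the post holder is at ortho pixel (680,165).

Plan, with the fingers half open:
1. Push from the -y end, turning the plate to line up with the board.
2. Push +x to the fence.
3. Nudge +y to the stop.

```bash
cat >> h.py <<'E'
BY=-0.119; B0=np.array([.553,.063])
def b2w(x,y): c,s=np.cos(BY),np.sin(BY); return B0+np.array([c*x-s*y,s*x+c*y])
def w2b(p): c,s=np.cos(BY),np.sin(BY); d=np.array(p[:2])-B0; return np.array([c*d[0]+s*d[1],-s*d[0]+c*d[1]])
def mv(x,y,z,yaw):
    s=bot.read_state();R=cv2.Rodrigues(np.zeros(3))[0]
    from scipy.spatial.transform import Rotation as Ro
    M=Ro.from_euler('xyz',s['tcp_rot']).as_matrix()
    d=M.T@(np.array([x,y,z])-s['tcp_pos'])/.04
    dy=-(yaw-s['tcp_rot'][2]);dy=(dy+np.pi)%(2*np.pi)-np.pi
    print('units',d.round(3),'turn',round(np.degrees(dy)/6,2),'| clock',round(s['clock'],2),'tcp',s['tcp_pos'],s['tcp_rot'][2],'q7',s['qpos'][6],'F',np.round(s['ft_force'],1))
E
python3 - <<'E'
from h import *
mv(.529,-.038,.15,1.254)
E
```

```text
units [-12.81  -12.828   2.032] turn 14.85 | clock 1.0 tcp [0.2123 0.6143 0.2313] 2.808812161721023 q7 -0.21027387555603747 F [-0.3 -0.3 -0.2]
```

Request:
step_arm --pt "-1 -1 0 1.1 0.5" --pt "-2 -2 0 2.2 0.5" --pt "-3 -3 0 3.3 0.5" --pt "-3.7 -3.7 0 4.4 0.5" --pt "-4.4 -4.4 0 5.5 0.5" --pt "-5.1 -5.1 0 6.6 0.5" --pt "-5.8 -5.8 0 7.5 0.5" --pt "-6.5 -6.5 0 7.5 0.5" --pt "-7.2 -7.2 0 7.5 0.5" --pt "-7.2 -7.2 0 7.5 0.5"

```text
clock: 1.83
tcp_pos: [0.3916, 0.2447, 0.2317]
tcp_rot: [3.141, 0.001, 2.021]
ft_force: [0.7, -0.9, -0.3]
gripper_width: 0.0426
grasp_force: 0.0
```

Run:
```python
from h import *
mv(.529,-.038,.15,1.254)
```

```text
units [-7.857  0.013  2.048] turn 7.33 | clock 1.83 tcp [0.3916 0.2447 0.2317] 2.021207998337597 q7 -0.1885666732214679 F [ 0.7 -0.9 -0.3]
```

Request:
step_arm --pt "-1 0 0 1 0.5" --pt "-2 0 0 2 0.5" --pt "-3 0 0 3 0.5" --pt "-4 0 0 4 0.5" --pt "-5 0 0 5 0.5" --pt "-6 0 0 6 0.5" --pt "-7 0 0.5 7 0.5" --pt "-7.85 0 1 7.33 0.5" --pt "-7.85 0 1.5 7.33 0.5" --pt "-7.85 0 2 7.33 0.5"

```text
clock: 2.67
tcp_pos: [0.5287, -0.0376, 0.1507]
tcp_rot: [3.14, 0.001, 1.25]
ft_force: [-0.1, 1.4, -0.4]
gripper_width: 0.0423
grasp_force: 0.0
```

Run:
```python
from h import *
mv(.529,-.038,.015,1.254)
im=bot.snapshot('top');print(w2b(bot.read_state()['tcp_pos']))
```

```text
units [-0.004  0.004  3.392] turn -0.03 | clock 2.67 tcp [ 0.5287 -0.0376  0.1507] 1.2504735604972272 q7 -0.22887664591032292 F [-0.1  1.4 -0.4]
[-0.0157 -0.1013]
```

Request:
step_arm --pt "0 0 0.6 0 0.5" --pt "0 0 1.2 0 0.5" --pt "0 0 1.8 0 0.5" --pt "0 0 2.3 0 0.5" --pt "0 0 2.7 0 0.5" --pt "0 0 3.0 0 0.5" --pt "0 0 3.2 0 0.5" --pt "0 0 3.38 0 0.5" --pt "0 0 3.38 0 0.5"

```text
clock: 3.47
tcp_pos: [0.5274, -0.0341, 0.0154]
tcp_rot: [-3.141, 0.0, 1.256]
ft_force: [-0.2, 0.6, 0.3]
gripper_width: 0.0427
grasp_force: 0.0
```

Run:
```python
from h import *
im=bot.snapshot('scene');cv2.imwrite('pics/s1.png',cv2.resize(im[180:320,190:450],None,fx=3,fy=3,interpolation=2))
```

```text
(no output)
```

View pics/s1.png

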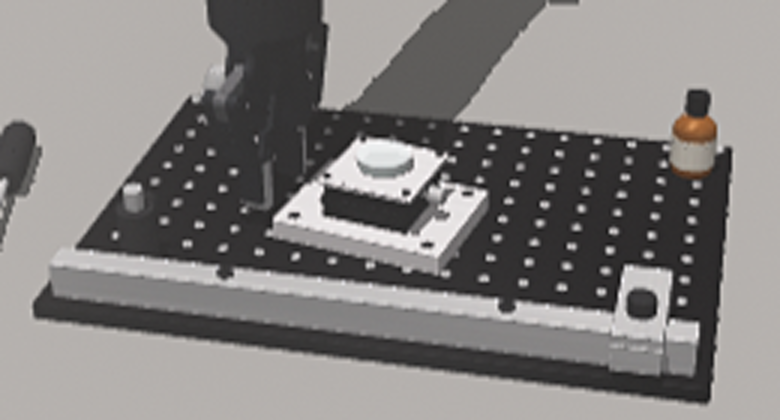

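Finger tips stand just off the plate's -y end (crop pixel ~(265,200)), near the board surface, with nothing touched. Starting the push along the tool's x.

Request:
step_arm --pt "0.15 0 0 0 0.5" --pt "0.3 0 0 0 0.5" --pt "0.4 0 0 0 0.5" --pt "0.5 0 0 0 0.5" --pt "0.6 0 0 0 0.5" --pt "0.7 0 0 0 0.5" --pt "0.8 0 0 0 0.5" --pt "0.9 0 0 0 0.5" --pt "1.0 0 0 0 0.5" --pt "1.0 0 0 0 0.5"

```text
clock: 4.35
tcp_pos: [0.5409, 0.0036, 0.0168]
tcp_rot: [3.14, 0.0, 1.256]
ft_force: [-0.8, -2.9, 1.2]
gripper_width: 0.0427
grasp_force: 1.3
```

```bash
cat >> h.py <<'E'
def look(name=None):
    im=bot.snapshot('top')
    for t in('carrier','carrier_edge'):
        print(t,[(np.round(d['at'],3).tolist(),w2b(d['at']).round(4).tolist(),round(d['p'],2)) for d in bot.spot_point('top',t)])
    s=bot.read_state();print(round(s['clock'],2),'tcp',s['tcp_pos'],'board',w2b(s['tcp_pos']),'yawrel',s['tcp_rot'][2]-BY,'F',np.round(s['ft_force'],1))
    if name:
        o=ortho('top',im,.45,.73,-.1,.27,.027,2000);cv2.imwrite(f'pics/{name}.png',o)
E
python3 -c "
from h import *
look()"
```

```text
carrier [([0.836, 0.112, 0.003], [0.2756, 0.0827], 0.86), ([0.567, 0.071, 0.01], [0.0131, 0.0097], 0.84), ([0.626, 0.432, 0.002], [0.0287, 0.3748], 0.63)]
carrier_edge [([0.851, 0.14, 0.002], [0.2864, 0.1114], 0.75), ([0.608, 0.056, 0.012], [0.0558, 0.0001], 0.69), ([0.621, 0.357, 0.002], [0.0323, 0.2999], 0.67)]
4.5 tcp [0.5407 0.0036 0.0165] board [-0.0052 -0.0604] yawrel 1.3746955245892152 F [-0.1 -3.2  1.3]
```

Request:
step_arm --pt "0.1 0 0 -0.1 0.5" --pt "0.2 0 0 -0.25 0.5" --pt "0.3 0 0 -0.4 0.5" --pt "0.4 0 0 -0.6 0.5" --pt "0.5 0 0 -0.8 0.5" --pt "0.6 -0.02 0 -1.0 0.5" --pt "0.7 -0.04 0 -1.2 0.5" --pt "0.8 -0.06 0 -1.4 0.5" --pt "0.9 -0.08 0 -1.6 0.5" --pt "1.0 -0.1 0 -1.8 0.5"

```text
clock: 5.33
tcp_pos: [0.5493, 0.0425, 0.0164]
tcp_rot: [3.141, 0.0, 1.445]
ft_force: [1.0, -4.9, 3.0]
gripper_width: 0.043
grasp_force: 2.4
```

```bash
python3 -c "
from h import *
look()"
```

```text
carrier [([0.838, 0.112, 0.004], [0.2771, 0.0824], 0.83), ([0.567, 0.115, 0.013], [0.0077, 0.0536], 0.63), ([0.627, 0.43, 0.0], [0.0297, 0.373], 0.6)]
carrier_edge [([0.622, 0.362, 0.001], [0.0326, 0.3053], 0.9), ([0.849, 0.141, -0.001], [0.2846, 0.1124], 0.7), ([0.613, 0.107, 0.01], [0.0542, 0.0506], 0.61)]
5.48 tcp [0.5489 0.0439 0.0161] board [-0.0018 -0.0195] yawrel 1.564008389872028 F [ 0.2 -1.1  0.4]
```

Request:
step_arm --pt "0.1 0 0 0 0.5" --pt "0.2 0 0 0 0.5" --pt "0.3 0 0 0 0.5" --pt "0.4 0 0 0 0.5" --pt "0.5 0 0 0 0.5" --pt "0.5 0 0 0 0.5" --pt "0.2 0 0 0 0.5" --pt "-0.2 0 0 0 0.5" --pt "-0.2 0 -1 0 0.5" --pt "-0.2 0 -2 0 0.5"

```text
clock: 6.32
tcp_pos: [0.5437, 0.0336, 0.0934]
tcp_rot: [-3.132, 0.002, 1.443]
ft_force: [1.8, 0.4, 1.0]
gripper_width: 0.0425
grasp_force: 0.0
```

Run:
```python
from h import *
im=bot.snapshot('top')
look()
p=b2w(-.065,.075);mv(p[0],p[1],.09,BY+np.pi);mv(p[0],p[1],.09,BY)
```

```text
carrier [([0.84, 0.11, 0.003], [0.2794, 0.0804], 0.86), ([0.566, 0.134, 0.011], [0.004, 0.0723], 0.72), ([0.625, 0.429, 0.002], [0.0282, 0.3719], 0.66)]
carrier_edge [([0.608, 0.128, 0.008], [0.0468, 0.0713], 0.78), ([0.851, 0.139, 0.002], [0.2867, 0.1109], 0.6), ([0.622, 0.36, 0.003], [0.0331, 0.3035], 0.55), ([0.634, -0.104, 0.014], [0.0998, -0.1566], 0.19)]
6.52 tcp [0.5484 0.0355 0.0973] board [-0.0013 -0.0279] yawrel 1.5639361507489733 F [-0.4 -0.6 -1.3]
units [ 2.561 -1.61   0.183] turn -15.07 | clock 6.52 tcp [0.5484 0.0355 0.0973] 1.4449361507489733 q7 -0.1776398054883332 F [-0.4 -0.6 -1.3]
units [ 2.561 -1.61   0.183] turn 14.93 | clock 6.52 tcp [0.5484 0.0355 0.0973] 1.4449361507489733 q7 -0.1776398054883332 F [-0.4 -0.6 -1.3]
```

Request:
step_arm --pt "0 -0.6 -0.6 1 0.5" --pt "0 -1.2 -0.6 2 0.5" --pt "0 -1.61 -0.6 3 0.5" --pt "0.5 -1.61 -0.6 4 0.5" --pt "1 -1.61 -0.6 5 0.5" --pt "1.5 -1.61 -0.6 6 0.5" --pt "2 -1.61 -0.6 7 0.5" --pt "2.56 -1.61 -0.6 8 0.5" --pt "2.56 -1.61 -0.6 9 0.5" --pt "2.56 -1.61 -0.6 10 0.5"

```text
clock: 7.35
tcp_pos: [0.4951, 0.1467, 0.1184]
tcp_rot: [-3.141, 0.003, 0.396]
ft_force: [-0.2, -1.4, 0.0]
gripper_width: 0.0428
grasp_force: 0.0
```

Request:
step_arm --pt "0 0 0 1 0.5" --pt "0 0 0 2 0.5" --pt "0 0 0 3 0.5" --pt "0 0 0 4 0.5" --pt "0 0 0 4.93 0.5" --pt "0 0 0 4.93 0.5"

```text
clock: 7.85
tcp_pos: [0.4951, 0.1445, 0.1185]
tcp_rot: [3.14, 0.003, -0.122]
ft_force: [0.0, -0.4, 0.2]
gripper_width: 0.0429
grasp_force: 0.0
```

Run:
```python
from h import *
look('o1')
p=b2w(-.068,.075);mv(p[0],p[1],.015,BY)
```

```text
carrier [([0.623, 0.427, 0.003], [0.0259, 0.3699], 0.96), ([0.837, 0.113, 0.002], [0.2759, 0.0837], 0.68), ([0.565, 0.135, 0.011], [0.0036, 0.073], 0.58)]
carrier_edge [([0.852, 0.142, 0.0], [0.2874, 0.1138], 0.82), ([0.619, 0.361, 0.002], [0.0304, 0.3041], 0.68), ([0.609, 0.127, 0.01], [0.0478, 0.0706], 0.62)]
8.0 tcp [0.4959 0.1447 0.1192] board [-0.0664  0.0743] yawrel 0.0033046570301229483 F [ 0.5 -0.5 -0.1]
units [-0.036 -0.019  2.605] turn 0.03 | clock 8.0 tcp [0.4959 0.1447 0.1192] -0.11569534296987705 q7 -1.8127606911788146 F [ 0.5 -0.5 -0.1]
```

View pics/o1.png

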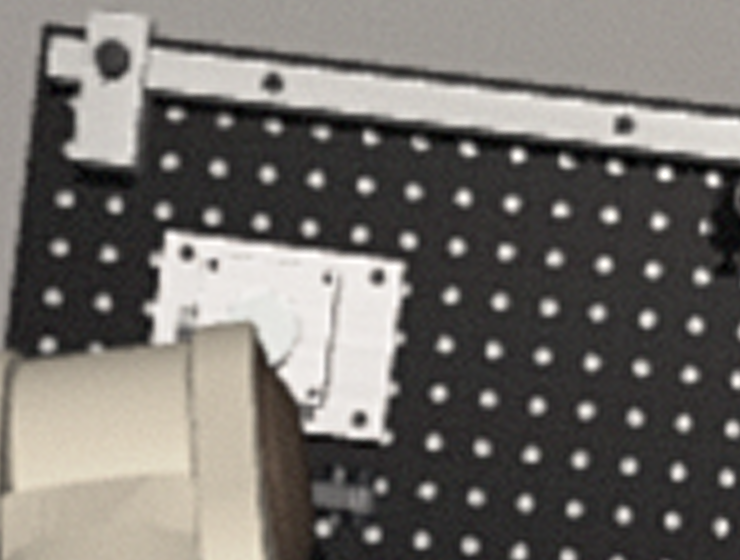

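The stage is now parallel to the fence: its far edge runs from ortho pixel (165,230) to (405,260), and the fence has the same slope. It is about 12 mm short of the stop in y, with about 70 mm left in x. Lowering behind it.

Request:
step_arm --pt "0 0 0.6 0 0.5" --pt "0 0 1.2 0 0.5" --pt "0 0 1.7 0 0.5" --pt "0 0 2.1 0 0.5" --pt "0 0 2.4 0 0.5" --pt "0 0 2.6 0 0.5" --pt "0 0 2.6 0 0.5"

```text
clock: 8.58
tcp_pos: [0.4956, 0.1443, 0.0146]
tcp_rot: [3.14, 0.003, -0.118]
ft_force: [-0.8, 0.7, 0.1]
gripper_width: 0.0427
grasp_force: 0.0
```

Request:
step_arm --pt "0.1 0 0 0 0.5" --pt "0.2 0 0 0 0.5" --pt "0.3 0 0 0 0.5" --pt "0.4 0 0 0 0.5" --pt "0.5 0 0 0 0.5" --pt "0.6 0 0 0 0.5" --pt "0.7 0 0 0 0.5" --pt "0.8 0 0 0 0.5" --pt "0.9 0 0 0 0.5" --pt "1.0 0 0 0 0.5"

```text
clock: 9.42
tcp_pos: [0.535, 0.1405, 0.0164]
tcp_rot: [-3.141, 0.003, -0.118]
ft_force: [-6.1, 0.4, 4.1]
gripper_width: 0.0426
grasp_force: 2.9
```

```bash
python3 -c "
from h import *
look()"
```

```text
carrier [([0.59, 0.132, 0.012], [0.0284, 0.0731], 0.85), ([0.837, 0.111, 0.001], [0.2759, 0.081], 0.83), ([0.626, 0.429, 0.001], [0.0292, 0.3722], 0.59)]
carrier_edge [([0.621, 0.363, 0.003], [0.0322, 0.3061], 0.81), ([0.636, 0.127, 0.01], [0.0749, 0.0731], 0.71), ([0.85, 0.14, 0.001], [0.2862, 0.1118], 0.6)]
9.57 tcp [0.5365 0.1403 0.0164] board [-0.0256  0.0747] yawrel 0.00011030228471842207 F [-2.6 -0.1  1.7]
```

Request:
step_arm --pt "0.1 0 0 0 0.5" --pt "0.2 0 0 0 0.5" --pt "0.3 0 0 0 0.5" --pt "0.4 0 0 0 0.5" --pt "0.5 0 0 0 0.5" --pt "0.6 0 0 0 0.5" --pt "0.7 0 0 0 0.5" --pt "0.8 0 0 0 0.5" --pt "0.9 0 0 0 0.5" --pt "0.9 0 0 0 0.5"

```text
clock: 10.4
tcp_pos: [0.5726, 0.1357, 0.0162]
tcp_rot: [-3.141, -0.0, -0.119]
ft_force: [-2.6, 0.4, 0.3]
gripper_width: 0.043
grasp_force: 1.0
```

Request:
step_arm --pt "0.04 0 0 0 0.5" --pt "0.08 0 0 0 0.5" --pt "0.12 0 0 0 0.5" --pt "0.12 0 0 0 0.5"

```text
clock: 10.73
tcp_pos: [0.5765, 0.1353, 0.016]
tcp_rot: [3.142, 0.001, -0.119]
ft_force: [-4.3, 0.9, 3.0]
gripper_width: 0.0426
grasp_force: 2.1
```

Request:
step_arm --pt "0.03 0 0 0 0.5" --pt "0.06 0 0 0 0.5" --pt "0.06 0 0 0 0.5"

```text
clock: 10.98
tcp_pos: [0.5786, 0.135, 0.016]
tcp_rot: [-3.142, 0.002, -0.119]
ft_force: [-5.7, 1.4, 3.5]
gripper_width: 0.0426
grasp_force: 2.5
```

```bash
python3 -c "
from h import *
look()"
```

```text
carrier [([0.839, 0.112, 0.008], [0.2783, 0.0822], 0.82), ([0.633, 0.129, 0.011], [0.0716, 0.0751], 0.76), ([0.626, 0.429, 0.003], [0.0295, 0.3718], 0.74), ([0.555, 0.064, 0.001], [0.0017, 0.0008], 0.19)]
carrier_edge [([0.679, 0.121, 0.011], [0.1181, 0.0723], 0.9), ([0.85, 0.14, -0.003], [0.2855, 0.1114], 0.74), ([0.623, 0.363, 0.002], [0.0343, 0.3059], 0.59)]
11.13 tcp [0.5786 0.1351 0.016 ] board [0.0169 0.0746] yawrel 2.4176458615299268e-05 F [-5.4  0.5  3. ]
```

Request:
step_arm --pt "0.03 0 0 0 0.5" --pt "0.03 0 0 0 0.5"

```text
clock: 11.3
tcp_pos: [0.5787, 0.135, 0.0159]
tcp_rot: [3.141, 0.004, -0.119]
ft_force: [-8.3, 0.8, 4.9]
gripper_width: 0.0426
grasp_force: 3.9
```

Request:
step_arm --pt "0.03 0 0 0 0.5" --pt "0.03 0 0 0 0.5"

```text
clock: 11.47
tcp_pos: [0.5786, 0.135, 0.0157]
tcp_rot: [3.141, 0.006, -0.119]
ft_force: [-10.7, 0.7, 6.7]
gripper_width: 0.043
grasp_force: 5.2
```

Request:
step_arm --pt "0.03 0 0 0 0.5" --pt "0.03 0 0 0 0.5"

```text
clock: 11.63
tcp_pos: [0.5786, 0.1351, 0.0155]
tcp_rot: [3.141, 0.008, -0.118]
ft_force: [-12.7, 1.0, 9.0]
gripper_width: 0.0429
grasp_force: 6.4
```

The TCP has stopped while the force rises to 13 N, so the plate is against the fence. Backing off, going up, and round to the -y end.

Request:
step_arm --pt "-0.2 0 0 0 0.5" --pt "-0.5 0 0 0 0.5" --pt "-0.6 0 -0.8 0 0.5" --pt "-0.6 0 -1.6 0 0.5" --pt "-0.6 0 -2.4 0 0.5" --pt "-0.6 0.6 -2.7 -1 0.5" --pt "-0.6 1.2 -2.7 -2 0.5" --pt "-0.6 1.8 -2.7 -3 0.5" --pt "-0.6 2.2 -2.7 -4 0.5" --pt "-0.6 2.2 -2.7 -5 0.5"

```text
clock: 12.47
tcp_pos: [0.5499, 0.0443, 0.125]
tcp_rot: [3.138, -0.003, 0.403]
ft_force: [0.7, -1.1, -0.1]
gripper_width: 0.0427
grasp_force: 0.0
```

Request:
step_arm --pt "0 0 0 -1 0.5" --pt "0 0 0 -2 0.5" --pt "0 0 0 -3 0.5" --pt "0 0 0 -4 0.5" --pt "0 0 0 -5 0.5" --pt "0 0 0 -6 0.5" --pt "0 0 0 -7 0.5" --pt "0 0 0 -8 0.5" --pt "0 0 0 -9 0.5" --pt "0 0 0 -10 0.5"

```text
clock: 13.3
tcp_pos: [0.5503, 0.0494, 0.1246]
tcp_rot: [3.138, -0.0, 1.456]
ft_force: [0.3, -0.5, -0.0]
gripper_width: 0.0425
grasp_force: 0.0
```

```bash
python3 -c "
from h import *
look()
p=b2w(.068,-.014);mv(p[0],p[1],.015,BY+np.pi/2)"
```

```text
carrier [([0.633, 0.127, 0.009], [0.0714, 0.0732], 0.87), ([0.837, 0.113, 0.003], [0.276, 0.0834], 0.78), ([0.629, 0.429, 0.002], [0.0317, 0.3721], 0.67)]
carrier_edge [([0.851, 0.139, 0.003], [0.2865, 0.1108], 0.94), ([0.62, 0.361, 0.003], [0.0315, 0.304], 0.94), ([0.678, 0.119, 0.011], [0.1176, 0.0707], 0.79)]
13.45 tcp [0.5498 0.0494 0.1245] board [-0.0016 -0.0138] yawrel 1.5671276557467018 F [ 0.1 -0.3  0.4]
units [0.001 1.732 2.742] turn -0.04 | clock 13.45 tcp [0.5498 0.0494 0.1245] 1.4481276557467018 q7 -0.22640188448760037 F [ 0.1 -0.3  0.4]
```

Request:
step_arm --pt "0 0.6 0 0 0.5" --pt "0 1.2 0 0 0.5" --pt "0 1.68 0 0 0.5" --pt "0 1.68 0.7 0 0.5" --pt "0 1.68 1.4 0 0.5" --pt "0 1.68 1.9 0 0.5" --pt "0 1.68 2.3 0 0.5" --pt "0 1.68 2.55 0 0.5" --pt "0 1.68 2.72 0 0.5" --pt "0 1.68 2.72 0 0.5"

```text
clock: 14.28
tcp_pos: [0.6148, 0.0418, 0.0141]
tcp_rot: [-3.14, 0.001, 1.45]
ft_force: [0.9, -0.4, 0.0]
gripper_width: 0.0423
grasp_force: 0.0
```

Request:
step_arm --pt "0.1 0 0 0 0.5" --pt "0.2 0 0 0 0.5" --pt "0.3 0 0 0 0.5" --pt "0.4 0 0 0 0.5" --pt "0.45 0 0 0 0.5" --pt "0.5 0 0 0 0.5" --pt "0.5 0 0 0 0.5"

```text
clock: 14.87
tcp_pos: [0.6185, 0.0604, 0.0162]
tcp_rot: [3.14, 0.001, 1.451]
ft_force: [-0.2, -3.5, 2.7]
gripper_width: 0.043
grasp_force: 2.1
```

```bash
python3 -c "
from h import *
look('o2')"
```

```text
carrier [([0.836, 0.11, 0.003], [0.2757, 0.0806], 0.9), ([0.633, 0.129, 0.01], [0.0718, 0.0755], 0.56), ([0.625, 0.427, 0.002], [0.0281, 0.3701], 0.56)]
carrier_edge [([0.851, 0.14, 0.001], [0.2868, 0.1116], 0.98), ([0.682, 0.124, 0.011], [0.1205, 0.0763], 0.97), ([0.62, 0.364, -0.002], [0.0304, 0.3066], 0.68), ([0.668, 0.215, 0.01], [0.0965, 0.165], 0.27)]
15.02 tcp [0.6184 0.0604 0.0159] board [0.0653 0.0052] yawrel 1.5695115950131722 F [-0.1 -4.7  3.4]
```

View pics/o2.png

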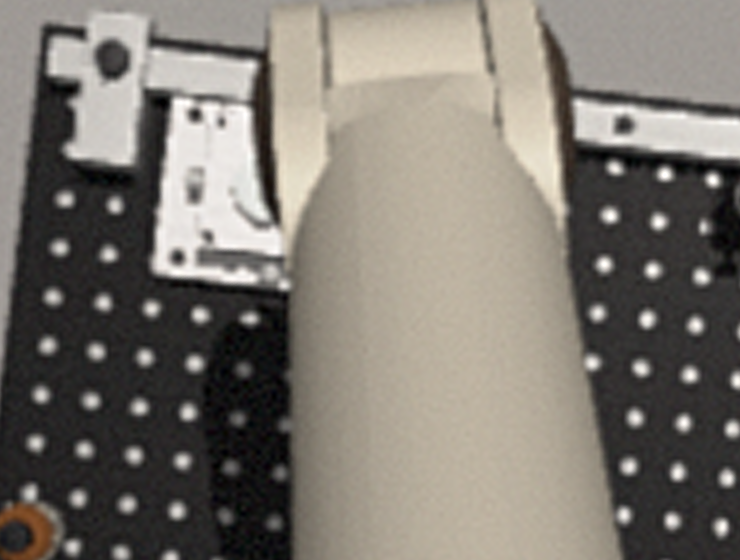

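The plate is against the fence, with a visible gap to the stop (stop edge at pixel ~138, plate end at ~165). I'll push on slowly until the force rises.

Request:
step_arm --pt "0.04 0 0 0 0.5" --pt "0.08 0 0 0 0.5" --pt "0.12 0 0 0 0.5" --pt "0.16 0 0 0 0.5" --pt "0.2 0 0 0 0.5" --pt "0.2 0 0 0 0.5"

```text
clock: 15.52
tcp_pos: [0.6191, 0.0688, 0.0157]
tcp_rot: [3.141, 0.001, 1.451]
ft_force: [-0.1, -5.0, 3.1]
gripper_width: 0.0427
grasp_force: 2.5
```

Request:
step_arm --pt "0.03 0 0 0 0.5" --pt "0.06 0 0 0 0.5" --pt "0.06 0 0 0 0.5"

```text
clock: 15.77
tcp_pos: [0.6193, 0.0712, 0.0156]
tcp_rot: [3.141, 0.001, 1.451]
ft_force: [-0.6, -5.7, 3.7]
gripper_width: 0.0427
grasp_force: 2.6
```

Request:
step_arm --pt "0.03 0 0 0 0.5" --pt "0.06 0 0 0 0.5" --pt "0.06 0 0 0 0.5"

```text
clock: 16.02
tcp_pos: [0.6195, 0.0736, 0.0155]
tcp_rot: [3.141, 0.001, 1.451]
ft_force: [-1.4, -5.3, 3.6]
gripper_width: 0.043
grasp_force: 2.7
```

Request:
step_arm --pt "0.03 0 0 0 0.5" --pt "0.06 0 0 0 0.5" --pt "0.06 0 0 0 0.5"

```text
clock: 16.27
tcp_pos: [0.6195, 0.0739, 0.0155]
tcp_rot: [-3.142, 0.003, 1.45]
ft_force: [-1.4, -8.4, 5.7]
gripper_width: 0.0429
grasp_force: 4.2
```

Request:
step_arm --pt "0.04 0 0 0 0.5" --pt "0.06 0 0 0 0.5" --pt "0.06 0 0 0 0.5"

```text
clock: 16.52
tcp_pos: [0.6196, 0.074, 0.0155]
tcp_rot: [-3.141, 0.005, 1.449]
ft_force: [-1.4, -12.5, 7.0]
gripper_width: 0.0431
grasp_force: 6.2
```

Request:
step_arm --pt "-0.2 0 0 0 0.5" --pt "-0.5 0 0 0 0.5" --pt "-0.7 0 -0.8 0 0.5" --pt "-0.7 0 -1.6 0 0.5" --pt "-0.7 0 -2.4 0 0.5" --pt "-0.7 -0.8 -2.8 0 0.5" --pt "-0.7 -1.6 -2.8 0 0.5" --pt "-0.7 -2.5 -2.8 0 0.5" --pt "-0.7 -3.4 -2.8 0 0.5" --pt "-0.7 -4 -2.8 0 0.5"

```text
clock: 17.35
tcp_pos: [0.4534, 0.0716, 0.1268]
tcp_rot: [-3.139, -0.001, 1.454]
ft_force: [-0.8, 0.7, -0.1]
gripper_width: 0.0431
grasp_force: 0.0
```

Run:
```python
from h import *
look('o3')
```

```text
carrier [([0.838, 0.11, 0.004], [0.2776, 0.0805], 0.83), ([0.628, 0.43, -0.001], [0.0304, 0.3731], 0.75), ([0.633, 0.144, 0.01], [0.07, 0.0903], 0.61)]
carrier_edge [([0.849, 0.139, 0.002], [0.2848, 0.1108], 0.87), ([0.623, 0.363, 0.003], [0.0336, 0.3064], 0.75), ([0.682, 0.137, 0.011], [0.1193, 0.0888], 0.69)]
17.5 tcp [0.4556 0.0716 0.1273] board [-0.0977 -0.0031] yawrel 1.5731760098515697 F [ 0.6  0.3 -0.8]
```

View pics/o3.png

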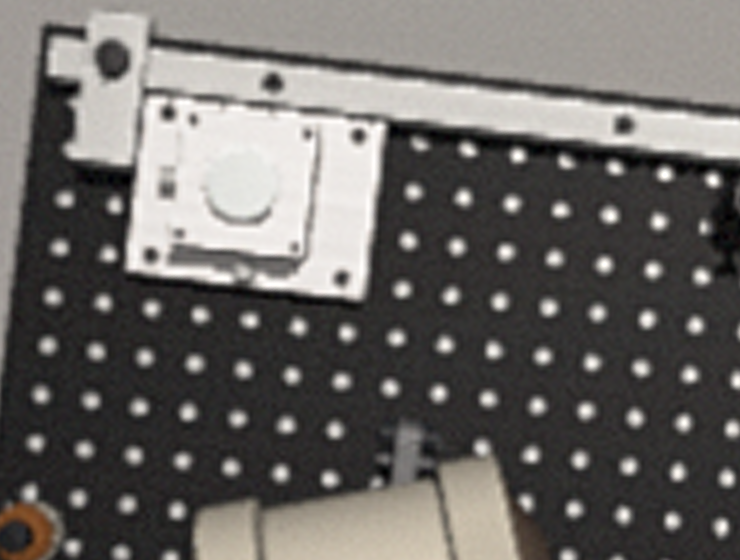

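The stage sits against the fence and the stop (plate corners about (145,95), (385,122), (362,300), (127,270)), and the bystanders haven't moved. One more light +x press will make sure it is flush, since the +y nudge may have turned it slightly.

Request:
step_arm --pt "0 0 0 1.1 0.5" --pt "0 0 0 2.2 0.5" --pt "0 0 0 3.3 0.5" --pt "0 0 0 4.4 0.5" --pt "0.5 0 0 5.5 0.5" --pt "1 0 0 6.6 0.5" --pt "1.5 0 0 7.7 0.5" --pt "2.0 0.5 0 8.8 0.5" --pt "2.3 1 0 9.9 0.5" --pt "2.3 1.5 0 11 0.5"

```text
clock: 18.33
tcp_pos: [0.5303, 0.1596, 0.1274]
tcp_rot: [-3.139, -0.003, 0.3]
ft_force: [1.2, 0.2, 0.3]
gripper_width: 0.0427
grasp_force: 0.0
```

Request:
step_arm --pt "0 0 0 1 0.5" --pt "0 0 0 2 0.5" --pt "0 0 0 3 0.5" --pt "0 0 0 4 0.5" --pt "0 0 0 4 0.5"

```text
clock: 18.75
tcp_pos: [0.5294, 0.1552, 0.127]
tcp_rot: [-3.141, -0.001, -0.122]
ft_force: [0.2, 0.4, -1.3]
gripper_width: 0.0429
grasp_force: 0.0
```

Run:
```python
from h import *
p=b2w(.003,.088);mv(p[0],p[1],.015,BY)
```

```text
units [0.931 0.017 2.801] turn -0.03 | clock 18.75 tcp [0.5294 0.1552 0.127 ] -0.12208614521956762 q7 -1.8506707610620248 F [ 0.2  0.4 -1.3]
```

Request:
step_arm --pt "0.4 0 0 0 0.5" --pt "0.8 0 0.6 0 0.5" --pt "0.8 0 1.2 0 0.5" --pt "0.8 0 1.7 0 0.5" --pt "0.8 0 2.2 0 0.5" --pt "0.8 0 2.5 0 0.5" --pt "0.8 0 2.7 0 0.5" --pt "0.8 0 2.79 -0.03 0.5" --pt "0.8 0 2.79 -0.03 0.5"

```text
clock: 19.5
tcp_pos: [0.56, 0.1509, 0.0153]
tcp_rot: [3.141, 0.0, -0.115]
ft_force: [-0.4, -0.4, 0.9]
gripper_width: 0.0425
grasp_force: 0.0
```

Request:
step_arm --pt "0.1 0 0 0 0.5" --pt "0.2 0 0 0 0.5" --pt "0.3 0 0 0 0.5" --pt "0.35 0 0 0 0.5" --pt "0.4 0 0 0 0.5" --pt "0.44 0 0 0 0.5" --pt "0.44 0 0 0 0.5"

```text
clock: 20.08
tcp_pos: [0.5779, 0.1488, 0.0159]
tcp_rot: [-3.141, -0.0, -0.116]
ft_force: [-0.1, -0.2, -0.1]
gripper_width: 0.0427
grasp_force: 0.0
```

Request:
step_arm --pt "0.04 0 0 0 0.5" --pt "0.06 0 0 0 0.5" --pt "0.06 0 0 0 0.5"

```text
clock: 20.33
tcp_pos: [0.5795, 0.1486, 0.0156]
tcp_rot: [3.142, 0.001, -0.116]
ft_force: [-1.2, -1.0, 0.1]
gripper_width: 0.0424
grasp_force: 0.3
```

Request:
step_arm --pt "0.04 0 0 0 0.5" --pt "0.06 0 0 0 0.5" --pt "0.06 0 0 0 0.5"

```text
clock: 20.58
tcp_pos: [0.5797, 0.1484, 0.0152]
tcp_rot: [3.141, 0.005, -0.116]
ft_force: [-6.6, 0.6, 4.9]
gripper_width: 0.0427
grasp_force: 3.0
```

Request:
step_arm --pt "0.04 0 0 0 0.5" --pt "0.08 0 0 0 0.5" --pt "0.08 0 0 0 0.5"

```text
clock: 20.83
tcp_pos: [0.5801, 0.1482, 0.0147]
tcp_rot: [3.14, 0.01, -0.116]
ft_force: [-11.4, 0.4, 8.3]
gripper_width: 0.0428
grasp_force: 5.7
```

Request:
step_arm --pt "-0.2 0 0 0 0.5" --pt "-0.5 0 0 0 0.5" --pt "-0.7 0 -0.8 0 0.5" --pt "-0.7 0 -1.6 0 0.5" --pt "-0.7 0 -2.4 0 0.5" --pt "-1.4 0 -3 0 0.5" --pt "-2.2 0 -3.5 0 0.5" --pt "-3 0 -4 0 0.5" --pt "-3 0 -4 0 0.5"

```text
clock: 21.58
tcp_pos: [0.4627, 0.1635, 0.1787]
tcp_rot: [-3.138, -0.0, -0.114]
ft_force: [0.1, -0.2, -0.6]
gripper_width: 0.0426
grasp_force: 0.0
```

Run:
```python
from h import *
look('o4')
for t in('objective','dropper','driver','stop'): print(t,[(np.round(d['at'],3).tolist(),round(d['p'],2)) for d in bot.spot_point('scene' if bot.snapshot('scene') is not None else '',t)])
a=bot.snapshot('scene');cv2.imwrite('pics/s2.png',cv2.resize(a[180:320,190:450],None,fx=3,fy=3,interpolation=2))
o=cv2.imread('pics/o4.png');s=cv2.resize(o[:330,:480],None,fx=1.6,fy=1.6,interpolation=2);b=cv2.resize(cv2.imread('pics/s2.png'),(768,414))[:,:]
cv2.imwrite('pics/c4.png',cv2.resize(np.vstack([s,b]),None,fx=.63,fy=.63,interpolation=3))
```

```text
carrier [([0.633, 0.144, 0.012], [0.0695, 0.0897], 0.86), ([0.837, 0.113, 0.003], [0.2763, 0.0833], 0.79), ([0.628, 0.431, 0.003], [0.0305, 0.3739], 0.56)]
carrier_edge [([0.853, 0.138, -0.001], [0.2888, 0.1105], 0.92), ([0.621, 0.362, 0.002], [0.0321, 0.3045], 0.89), ([0.682, 0.141, 0.01], [0.1185, 0.0923], 0.84)]
21.73 tcp [0.4668 0.1623 0.1764] board [-0.0973  0.0884] yawrel 0.0037091867395377953 F [ 0.2  0.8 -0.3]
objective [([0.415, -0.096, 0.012], 0.7)]
dropper [([0.466, 0.258, 0.011], 0.75)]
driver [([0.529, -0.233, 0.001], 0.56)]
stop [([0.67, 0.213, 0.016], 0.81)]
```

View pics/c4.png

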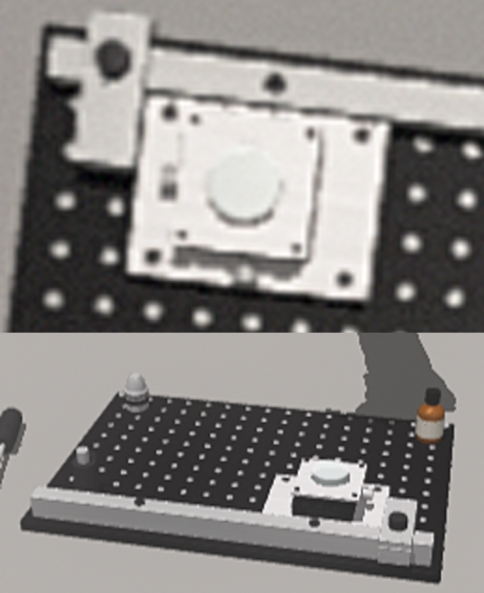

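The stage is flat and seated against the fence and the stop, the bystanders haven't moved, and the hand is clear. Handing in.

```bash
python3 -c "
from rig import bot
print(bot.hand_in())"
```

```text
the job is handed in; nothing more can be done
None
```

I pushed the middle-sized stage flush against the fence bar and up to the square stop and handed it in at about 22 s; the last pictures show it seated with the bystanders unmoved and the hand clear, but no verdict was returned.

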